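# Seat a bottle cap in the seal tester and hold it pressed

### The job

Of the two loose screw caps, take the one that lies with its closed top up, set it rim down in the cup of the cap seal tester so that it sits flat on the bottom, and let go of it. Then press down on the cap's top until the sprung cup has gone down 10 mm (its pointer at the long middle line of the gauge), without ever driving it down to its stop, keep it there for at least three seconds, and finish still holding it down: do not let it up at the end. Leave the upturned cap, the glass beaker and the roll of tape where they are.

Things in the scene. Friction and masses are not known exactly. Their poses are not given: they have to be found in the camera images.
- cap_center (a point): centre, half-way up, of the loose ribbed bottle screw cap to be used: a cylinder 48 mm across and 26 mm high (11 to 22 g) that lies rim down on the worktop, closed flat top up; its z axis points out of the closed top, so its underside is 13 mm below and its top 13 mm above this point
- upturned_cap_center (a point): centre, half-way up, of the second cap, alike but upside down with its open side up; a bystander; it and the first cap may lie in either of two places
- tester: cap seal tester, fixed to the worktop: base plate 110 mm (x) by 150 mm (y, from -55 to +95 mm) with its top 15 mm up, a round barrel 48 mm across up to 45 mm, and a gauge post at y = +78 mm (12 x 22 mm, top 75 mm above the worktop) with a long middle line and a short line above and below it. Origin: on the worktop under the axis of the cup; z up
- pocket (a point): centre of the flat bottom inside the sprung cup, on the cup's vertical axis; it goes down with the cup. At rest it is 72 mm above the worktop. The round pocket is 54 mm across at the bottom and widens to about 58 mm at the mouth; the rim is 8 mm above this point (64 to 68 mm across outside). A seated cap's top is 26 mm above this point.
- cup (a joint): travel of the sprung cup, m: 0 at rest (up), grows as it is pressed straight down, stop at 0.018. The spring returns it when let go. Force to press: about 3 N to start it, 9 N at 0.010, 14 N at the stop (0.6 N per mm). A thin pointer reaches from the cup to the gauge post: at the upper short line at rest, the long middle line at 10 mm, the lower short line at the stop
- beaker: glass beaker, 56 x 63 mm, 69 mm high, a bystander behind the caps; origin at the centre of its underside
- tape: roll of black tape lying flat, 61 mm across, 19 mm high, a bystander behind the caps; origin at the centre of its underside
Not all that is in view belongs to the job. Leave any green, turquoise or yellow look-alike of the part that bears cap_center alone.

How it is judged:
By the outcome, as a careful person would: the job done as asked, in the order asked, and still so for the second after the job is handed in, while the arm keeps its last pose, push and grip.
It also fails if it takes over 58 s, if anything falls off the work surface, if the arm or the gripper's body presses on something with over 40 N, if the wrist force passes 120 N, or if a joint passes its speed limit or range.

### The arm

A 6-joint arm with a two-finger parallel gripper is mounted at the origin on a cart in front of the work surface, level with it; the furniture and walls round the work are solid. World frame = base frame: x ahead of the robot, y to its left, z up, the work surface at z = 0. Lengths are in mm, angles in rad, forces in N, time in s.
With the tool pointing down it reaches from about 350 to 975 mm from the base axis. Payload 7.1 kg.
Tool frame: the origin (TCP) lies at the centre of the arm's flange, where the gripper is bolted on; the fingertips stand 182 mm ahead of it and the grasp point (between the pads) lies 163 mm ahead of it; z points along the fingers, y is the line along which they close (so a half turn about z gives the same grasp; the last joint's range is limited). The gripper opens to 88 mm and grips with 3 to 60 N. Pads are 20 mm wide; open, the fingers measure 115 mm over their backs; the gripper's body (75 mm by 178 mm) begins 61 mm behind the grasp point.
Start: joints at [1.102, 0.423, 1.63, -0, 1.089, -0.019], TCP at [271.709, 562.833, 404.675] pointing down, gripper open.
Joint ranges: [-3, 3], [-0.9, 2.11], [0.09, 2.58], [-1.31, 4.45], [0.11, 2.69], [-2.54, 2.54]. Speed limits (rad/s): [2.39, 2.39, 3.01, 3.14, 3.14, 3.14].

### API

Orientations are given as a rotation vector (axis times angle).
In Python, from workcell import readout, get_image, ctrl gives the robot as it stands.
- The arm moves only by the tool step_arm, never from a script. Its argument "targets" is a list that holds one entry, the list of rows, each a list of 7 numbers: the shift along the world's x, y, z as a fraction of full scale, then the turn, a rotation vector about the world's x, y, z as a fraction of full scale, then the opening, from 0 (shut) to 1 (fully open). In form: [[[dx, dy, dz, wx, wy, wz, claw], ...]]. A call has exactly 5 rows; each row shifts and turns the commanded pose from where the row before left it; what a row does not reach is not made up. Full scale, the value 1, is 0.05 m for a shift and 4 degrees for a turn. A row lasts 1/8 s, in which the tool goes at most 62.5 mm and 10.7 degrees, less where a joint would pass 70% of its speed; a pose out of reach is approached as far as the arm can. A call with a number of a shift or a turn outside -1 to 1 is refused whole. A call with a gripper value outside its range is refused whole. The fingers move at their own pace and stop on an object; the grip force is fixed at half the most. Time passes only in rows, so rows that do not move let the fingers close, or fill a call up. It gives the time, the measured TCP pose, the force, the opening and the grip force at its end, in the units of the state.
- readout.get_obs(): the state, without advancing time (a new reading comes with each control period).
- get_image(name): name is "scene" or "top" or "wrist"; returns a dict with "pixels" (480x640x3 uint8, red, green, blue), "intrinsics" (3x3 intrinsics, pixels), "extrinsics" (4x4, takes a point from world to camera coordinates). Camera axes: x right, y down, z forward; pixel columns grow to the right and rows downward; lengths in mm; the calibration is good to about 2 mm. A picture is of the moment at which its call begins. There is no depth.
- ctrl.close_job(): hands the job in; it is judged then, once.
The state is a dict: "t": time; "qpos": joint angles; "qvel": joint speeds; "joint_torque": joint torques, N m; "ee_pos": TCP position; "orientation": TCP orientation; "ft_force": force on the tool from outside, world axes, zero at the start; "moment": the same for the moment, N m; "width": finger opening in mm; "grasp_force": force on a finger pad.
Only numpy, scipy, OpenCV 4.12 (cv2) and the standard library are available. Lean on these libraries where they do the work, as an engineer would, in place of code of your own. Each camera call takes 0.05 s, during which the arm holds its last target. There are 200 camera calls.

## Working session

There is one attempt and no reset: what is moved stays moved. The work goes in short steps, Python scripts to look and compute and a tool call to move; the robot and the scene stay as the last step left them, time stands still between calls to the robot, and variables do not carry over. Pictures are saved under pics/ and viewed, at most 10 in all, crops included, and the job is handed in when it is done.

Besides the shell and the picture viewer there is one more tool, called after ">>>" by a JSON object that holds its "op" and its "data", one argument or row to a line. step_arm: Moves the arm, as the interface text tells. Shift numbers are shares of 0.05 m and turn numbers shares of 4 degrees, none past 1 either way. Its arguments: {"type":"object","properties":{"targets":{"type":"array"}},"required":["targets"]}

```bash
mkdir -p pics; cat > h.py <<'E'
import numpy as np, cv2
from workcell import readout, get_image, ctrl
def snap(n,f):
    d=get_image(n); np.savez('pics/'+f+'.npz',**{k:np.array(v) for k,v in d.items()})
    cv2.imwrite('pics/'+f+'.png',d['pixels'][:,:,::-1]); return d
def ray(d,u,v,z):
    K=np.array(d['intrinsics']);E=np.array(d['extrinsics']);R,t=E[:3,:3],E[:3,3]
    c=-R.T@t; w=R.T@np.linalg.solve(K,[u,v,1]); return c+w*(z-c[2])/w[2]
def proj(d,p):
    K=np.array(d['intrinsics']);E=np.array(d['extrinsics']);q=K@(E[:3,:3]@np.array(p)+E[:3,3]);return q[:2]/q[2]
E
python3 - <<'E'
from h import *
a=snap('scene','s0');b=snap('top','t0')
o=readout.get_obs();print(o['ee_pos'],o['orientation'],o['width'],o['t'])
for d in(a,b):
    E=np.array(d['extrinsics']);print(-E[:3,:3].T@E[:3,3],E[2,:3])
E
```

```text
[271.59279386 562.62879894 403.99889679] [-7.00509936e-01 -3.06217011e+00  2.02386220e-03] 87.36323121203635 0.1
[  41.27685594 -790.37785691  806.73235863] [ 0.38037134  0.71545729 -0.58603627]
[ 322.95541598   83.65557086 1045.09523494] [ 0.20154108 -0.00649303 -0.97945854]
```

View pics/s0.png

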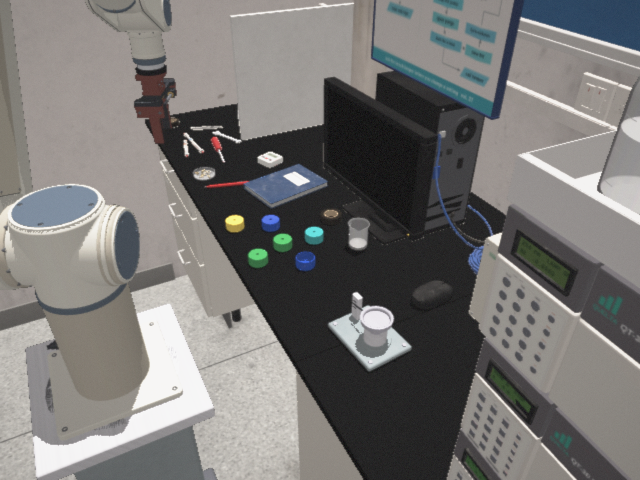

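View pics/t0.png

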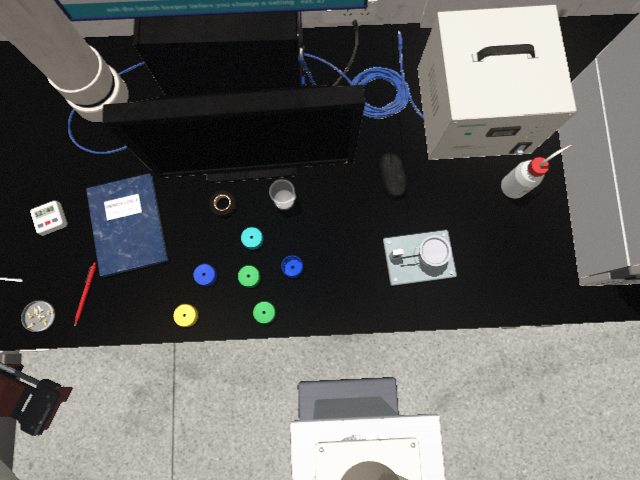

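The scene view shows a closed blue cap at (271,223) and an open one at (305,261). In the top view the closed one is at (204,274), the open one at (292,266), and the tester cup at (434,251) with its post at (397,254).

```bash
python3 - <<'E'
from h import *
t=dict(np.load('pics/t0.npz'));s=dict(np.load('pics/s0.npz'))
for n,d in(('t',t),('s',s)):
    hsv=cv2.cvtColor(d['pixels'],cv2.COLOR_RGB2HSV)
    m=cv2.inRange(hsv,(110,150,60),(125,255,255))
    k,l,st,c=cv2.connectedComponentsWithStats(m)
    for i in range(1,k):
        if st[i,4]>100: print(n,c[i],st[i],ray(d,*c[i],26 if n=='t' else 18).round(1))
    x0,y0,x1,y1=(405,225,465,280) if n=='t' else (350,295,400,350)
    g=cv2.cvtColor(d['pixels'],cv2.COLOR_RGB2GRAY)
    for p in [(434,251)] if n=='t' else [(376,319)]: print(n,'cup',ray(d,*p,80).round(1))
im=t['pixels'][215:295,375:465,::-1]; im2=s['pixels'][285:370,325:415,::-1]
cv2.imwrite('pics/c0.png',np.hstack([cv2.resize(im,(400,400),interpolation=2),cv2.resize(im2,(400,400),interpolation=2)]))
E
```

```text
t [383.6007533   78.35404896] [354  67  54  34 531] [930.3 -95.7  26. ]
t [291.70632911 265.71392405] [281 255  22  23 395] [482.7 141.8  26. ]
t [204.36038186 274.35322196] [193 263  24  23 419] [472.3 335.7  26. ]
t cup [ 491.7 -163.1   80. ]
s [270.19753086 223.18106996] [262 215  18  17 243] [465.9 328.   18. ]
s [305.05414013 260.65605096] [295 252  20  19 314] [477.4 135.4  18. ]
s cup [ 485.6 -171.    80. ]
```

View pics/c0.png

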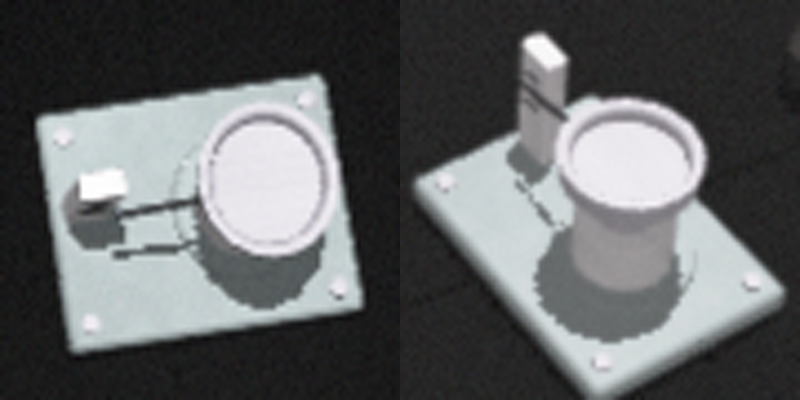

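The cup is level and empty with its pointer at the upper line, and the post is on the +y side. Moving above the cap.

>>> {"op": "step_arm", "data": {
  "targets": [
    [[0.4,-0.46,-0.1,0,0,0,1],[0.4,-0.46,-0.1,0,0,0,1],[0.4,-0.46,-0.2,0,0,0,1],[0.4,-0.46,-0.2,0,0,0,1],[0.4,-0.46,-0.2,0,0,0,1]]
  ]
}}

```text
t: 0.72
ee_pos: [372.2, 446.9, 364.0]
orientation: [-0.7, -3.062, 0.001]
ft_force: [-0.5, 0.5, -0.6]
width: 87.6
grasp_force: 0.0
```

>>> {"op": "step_arm", "data": {
  "targets": [
    [[0.4,-0.46,-0.2,0,0,0,1],[0.4,-0.46,-0.2,0,0,0,1],[0.4,-0.46,-0.2,0,0,0,1],[0.36,-0.46,-0.2,0,0,0,1],[0.36,-0.46,-0.2,0,0,0,1]]
  ]
}}

```text
t: 1.35
ee_pos: [468.2, 331.9, 314.0]
orientation: [-0.701, -3.062, 0.001]
ft_force: [-0.3, 0.7, -0.3]
width: 87.7
grasp_force: 0.0
```

>>> {"op": "step_arm", "data": {
  "targets": [
    [[0,0,0,0,0,0,1],[0,0,0,0,0,0,1],[0,0,0,0,0,0,1],[0,0,0,0,0,0,1],[0,0,0,0,0,0,1]]
  ]
}}

```text
t: 1.98
ee_pos: [467.4, 333.3, 314.9]
orientation: [0.699, 3.063, 0.0]
ft_force: [-0.6, 0.2, -0.2]
width: 87.7
grasp_force: 0.0
```

```bash
python3 - <<'E'
from h import *
d=snap('wrist','w1');o=readout.get_obs();print(o['t'],o['ee_pos'],o['orientation'],o['ft_force'])
hsv=cv2.cvtColor(d['pixels'],cv2.COLOR_RGB2HSV)
m=cv2.inRange(hsv,(110,120,40),(125,255,255))
k,l,st,c=cv2.connectedComponentsWithStats(m)
for i in range(1,k):
    if st[i,4]>200: print(c[i],st[i],ray(d,*c[i],26).round(1))
E
```

```text
2.025 [467.51811647 333.14170083 314.83162974] [6.99705364e-01 3.06248649e+00 2.99989486e-04] [-0.07641882 -0.33808932  0.83125666]
[329.33086267 243.38212889] [ 274  200   99  101 4857] [473.2 338.1  26. ]
[107.74888889 339.25259259] [  73  322   64   51 1350] [468.8 165.9  26. ]
```

View pics/w1.png

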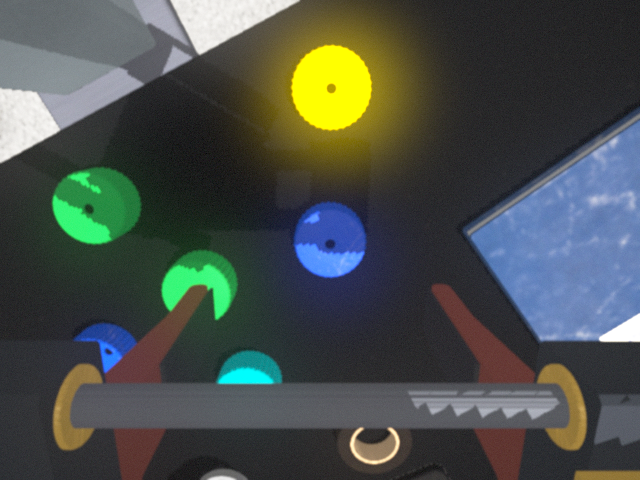

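The wrist view shows the target's centre hole at (330,243), with the green cap at (200,285) clear of the fingers. Correcting by +5, +4 mm and descending.

>>> {"op": "step_arm", "data": {
  "targets": [
    [[0.1,0.08,-0.3,0,0,0,1],[0,0,-0.4,0,0,0,1],[0,0,-0.4,0,0,0,1],[0,0,-0.4,0,0,0,1],[0,0,0,0,0,0,1]]
  ]
}}

```text
t: 2.65
ee_pos: [472.2, 336.5, 237.5]
orientation: [-0.7, -3.06, 0.004]
ft_force: [-0.0, -0.3, -0.2]
width: 88.0
grasp_force: 0.0
```

```bash
python3 - <<'E'
from h import *
d=snap('wrist','w2');o=readout.get_obs();print(o['t'],o['ee_pos'],o['orientation'],o['ft_force'])
g=d['pixels']
print(proj(d,(472.5,337,26)))
E
```

```text
2.7 [472.57363497 336.72526193 238.63790632] [-7.00364738e-01 -3.06118067e+00  2.22115916e-03] [-0.95084441  0.49659046  0.25937115]
[322.00244048 282.9681641 ]
```

View pics/w2.png

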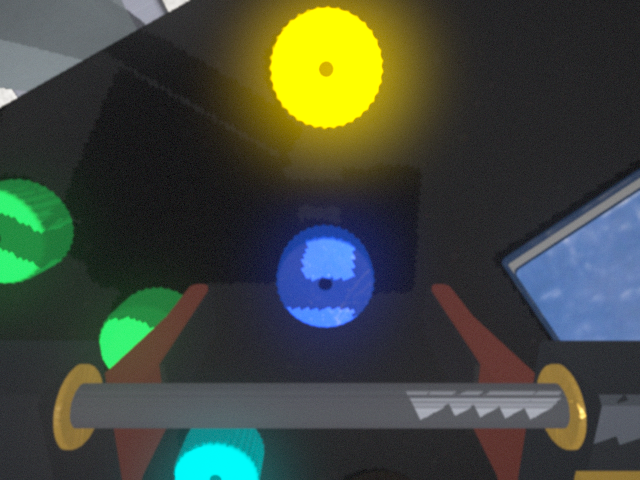

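The hole is at (325,283) against the predicted (322,283), about 1 mm off. Descending so the tips are 11–12 mm up, then gripping.

>>> {"op": "step_arm", "data": {
  "targets": [
    [[0.01,0.01,-0.3,0,0,0,1],[0,0,-0.3,0,0,0,1],[0,0,-0.3,0,0,0,1],[0,0,0,0,0,0,1],[0,0,0,0,0,0,0.7]]
  ]
}}

```text
t: 3.32
ee_pos: [473.3, 337.4, 194.6]
orientation: [-0.701, -3.062, 0.0]
ft_force: [0.4, 0.6, 0.3]
width: 80.8
grasp_force: 0.0
```

>>> {"op": "step_arm", "data": {
  "targets": [
    [[0,0,0,0,0,0,0.4],[0,0,0,0,0,0,0.4],[0,0,0,0,0,0,0.4],[0,0,0,0,0,0,0.4],[0,0,0,0,0,0,0.4]]
  ]
}}

```text
t: 3.95
ee_pos: [473.3, 337.4, 194.9]
orientation: [0.701, 3.062, 0.0]
ft_force: [0.6, -0.1, 3.9]
width: 47.5
grasp_force: 30.0
```

>>> {"op": "step_arm", "data": {
  "targets": [
    [[0,0,0.2,0,0,0,0.4],[0,0,0.4,0,0,0,0.4],[0,0,0.7,0,0,0,0.4],[0,0,0.7,0,0,0,0.4],[0,0,0.6,0,0,0,0.4]]
  ]
}}

```text
t: 4.58
ee_pos: [473.3, 337.3, 327.6]
orientation: [0.7, 3.061, 0.002]
ft_force: [0.3, -0.6, -0.6]
width: 47.5
grasp_force: 30.0
```

>>> {"op": "step_arm", "data": {
  "targets": [
    [[0,-0.3,0,0,0,0,0.4],[0.04,-0.6,0,0,0,0,0.4],[0.04,-0.8,0,0,0,0,0.4],[0.04,-0.8,0,0,0,0,0.4],[0.04,-0.8,0,0,0,0,0.4]]
  ]
}}

```text
t: 5.2
ee_pos: [480.4, 170.3, 324.1]
orientation: [-0.7, -3.061, 0.001]
ft_force: [0.4, -0.1, -0.0]
width: 47.6
grasp_force: 30.0
```

>>> {"op": "step_arm", "data": {
  "targets": [
    [[0.04,-0.8,0,0,0,0,0.4],[0.04,-0.8,0,0,0,0,0.4],[0.04,-0.8,0,0,0,0,0.4],[0.04,-0.8,0,0,0,0,0.4],[0.04,-0.8,0,0,0,0,0.4]]
  ]
}}

```text
t: 5.82
ee_pos: [490.2, -29.5, 324.1]
orientation: [-0.701, -3.061, 0.001]
ft_force: [0.4, 0.2, -0.7]
width: 47.8
grasp_force: 30.0
```

>>> {"op": "step_arm", "data": {
  "targets": [
    [[0,-0.8,0,0,0,0,0.4],[0,-0.8,0,0,0,0,0.4],[0,-0.4,0,0,0,0,0.4],[0,0,0,0,0,0,0.4],[0,0,0,0,0,0,0.4]]
  ]
}}

```text
t: 6.45
ee_pos: [490.6, -127.3, 324.3]
orientation: [-0.701, -3.061, -0.0]
ft_force: [-0.5, 0.4, 0.4]
width: 47.2
grasp_force: 30.0
```

```bash
python3 - <<'E'
from h import *
o=readout.get_obs();print(o['t'],o['ee_pos'],o['orientation'],o['ft_force'],o['width'],o['grasp_force'])
d=snap('wrist','w3');b=snap('top','t3');s=snap('scene','s3')
def cr(d,p,r,S): 
    u,v=map(int,p);return cv2.resize(d['pixels'][v-r:v+r,u-r:u+r,::-1],(S,S),interpolation=2)
cv2.imwrite('pics/m3.png',np.hstack([cv2.resize(d['pixels'][:,:,::-1],(533,400)),np.vstack([cr(b,(434,251),50,200),cr(s,(376,310),50,200)])]))
E
```

```text
6.45 [ 490.58577902 -127.29057313  324.29665085] [-7.00788158e-01 -3.06125112e+00 -2.64605465e-04] [-0.45743781  0.38874022  0.36564107] 47.18976636539531 29.98914872703608
```

View pics/m3.png

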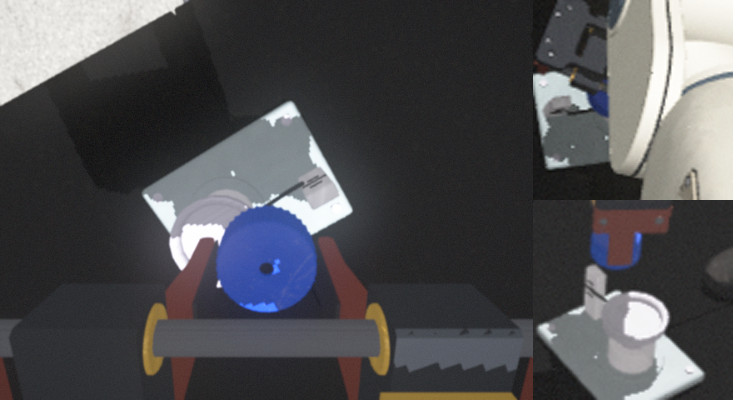

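The cap is held level. The wrist view shows the cup partly hidden behind it, at about (210,240). Stepping aside to see the whole cup.

>>> {"op": "step_arm", "data": {
  "targets": [
    [[0.5,0.3,0,0,0,0,0.4],[0.5,0.3,0,0,0,0,0.4],[0.2,0,0,0,0,0,0.4],[0,0,0,0,0,0,0.4],[0,0,0,0,0,0,0.4]]
  ]
}}

```text
t: 7.22
ee_pos: [550.4, -97.9, 324.4]
orientation: [-0.701, -3.061, 0.0]
ft_force: [0.4, -0.3, 0.1]
width: 47.0
grasp_force: 30.0
```

```bash
python3 - <<'E'
from h import *
o=readout.get_obs();print(o['t'],o['ee_pos'])
d=snap('wrist','w4');b=snap('top','t4')
im=d['pixels'][:,:,::-1].copy()
for (x,y),c in (((491.7,-163),(0,0,255)),((487,-168),(0,255,0))):
  for r,z in((32,80),(34,80),(27,72)):
    pts=np.array([proj(d,(x+r*np.cos(a),y+r*np.sin(a),z)) for a in np.linspace(0,6.28,80)])
    cv2.polylines(im,[pts.round().astype(int)],1,c,1)
  print(proj(d,(x,y,80)))
cv2.imwrite('pics/m4.png',im)
E
```

```text
7.225 [550.38378064 -97.863292   324.43369464]
[165.11915522 218.38057057]
[152.69916292 214.69392992]
```

View pics/m4.png

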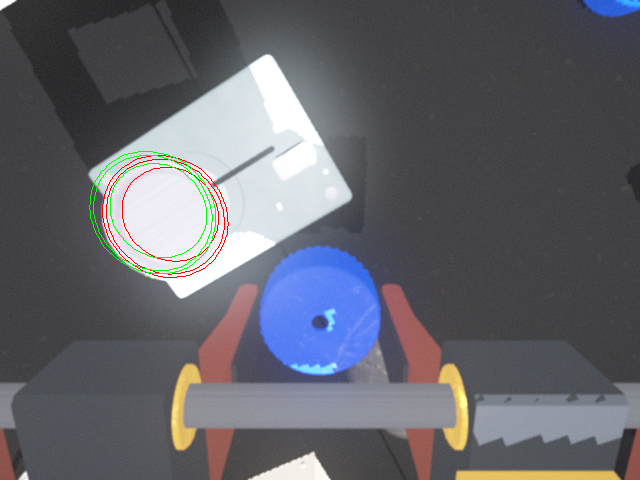

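The drawn circles straddle the cup, whose rim is overexposed around (160,215); plate corners are clear at (268,55), (352,195), (182,297) and (90,177). I'll measure from these and an enhanced crop.

```bash
python3 - <<'E'
from h import *
d=dict(np.load('pics/w4.npz'));t=dict(np.load('pics/t0.npz'))
W=[(268,54),(353,196),(181,298),(88,176)]
T=[(375+90*u/400,215+80*v/400) for u,v in [(72,352),(38,118),(322,74),(364,306)]]
for n,dd,P in(('w',d,W),('t',t,T)):
    p=np.array([ray(dd,*q,15)[:2] for q in P]); print(n,p.round(1).tolist())
    r=cv2.minAreaRect(p.astype(np.float32)); print(r)
    c=p.mean(0)
    # y-axis: direction of long sides closest to +y
    e=[p[1]-p[0],p[2]-p[1]]; e=max(e,key=np.linalg.norm); e=e/np.linalg.norm(e); e*=np.sign(e[1]); print('origin',c-20*e,e)
print('hole',ray(d,319,322,155.6))
a=d['pixels'][130:300,70:240,::-1].astype(float)
a=np.clip((a-150)*255/105,0,255).astype(np.uint8)
b=cv2.createCLAHE(4,(4,4)).apply(d['pixels'][130:300,70:240,1].copy())
cv2.imwrite('pics/c4.png',np.hstack([cv2.resize(cv2.cvtColor(b,cv2.COLOR_GRAY2BGR),(400,400)),cv2.resize(a,(400,400))]))
E
```

```text
w [[431.6, -76.6], [537.6, -65.8], [551.5, -212.5], [446.2, -223.1]]
((491.881103515625, -144.4388427734375), (106.55592346191406, 147.47938537597656), 5.694862365722656)
origin [ 493.60360763 -164.39885866] [-0.09456309  0.99551887]
t [[429.9, -77.3], [537.0, -68.1], [550.7, -215.1], [443.7, -225.4]]
((490.3218078613281, -146.34190368652344), (107.47078704833984, 148.71636962890625), 5.318460464477539)
origin [ 492.1802182 -166.3623766] [-0.09300436  0.9956657 ]
hole [549.8799284  -97.92905916 155.6       ]
```

View pics/c4.png

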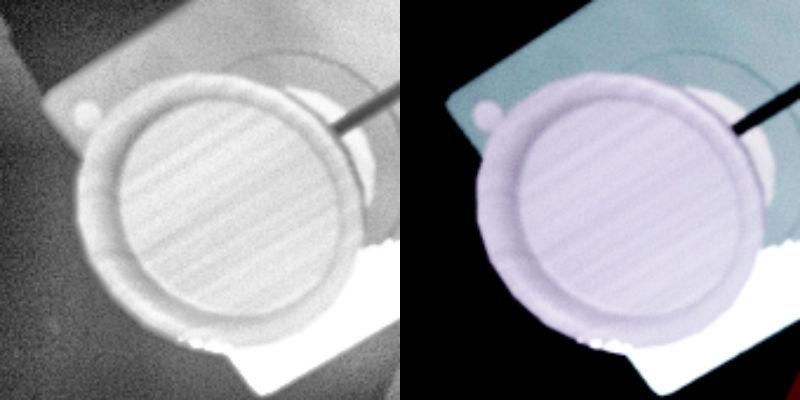

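The cup's outer rim centre is at crop (220,210), and its bottom disc centre at (230,207).

```bash
python3 - <<'E'
from h import *
d=dict(np.load('pics/w4.npz'))
print(ray(d,163.5,219.3,79),ray(d,167.7,218,72))
E
```

```text
[ 491.79923558 -164.50532109   79.        ] [ 492.49337554 -165.05324755   72.        ]
```

Cup axis is at (492.3, −164.8). Moving over it.

>>> {"op": "step_arm", "data": {
  "targets": [
    [[-0.4,-0.4,0,0,0,0,0.4],[-0.4,-0.5,0,0,0,0,0.4],[-0.36,-0.44,0,0,0,0,0.4],[0,0,-0.3,0,0,0,0.4],[0,0,-0.3,0,0,0,0.4]]
  ]
}}

```text
t: 7.95
ee_pos: [493.2, -164.6, 293.9]
orientation: [0.702, 3.062, 0.0]
ft_force: [-0.3, 0.4, 0.8]
width: 47.3
grasp_force: 30.0
```

>>> {"op": "step_arm", "data": {
  "targets": [
    [[0,0,-0.16,0,0,0,0.4],[0,0,0,0,0,0,0.4],[0,0,0,0,0,0,0.4],[0,0,0,0,0,0,0.4],[0,0,0,0,0,0,0.4]]
  ]
}}

```text
t: 8.57
ee_pos: [493.3, -164.6, 287.0]
orientation: [0.7, 3.062, -0.0]
ft_force: [0.0, 0.2, 0.0]
width: 47.2
grasp_force: 30.0
```

Descend slowly to just touching, watching the force.

>>> {"op": "step_arm", "data": {
  "targets": [
    [[-0.01,0,-0.1,0,0,0,0.4],[0,0,-0.1,0,0,0,0.4],[0,0,-0.1,0,0,0,0.4],[0,0,0,0,0,0,0.4],[0,0,0,0,0,0,0.4]]
  ]
}}

```text
t: 9.2
ee_pos: [492.7, -164.7, 271.6]
orientation: [-0.701, -3.062, -0.0]
ft_force: [0.6, -0.7, -0.5]
width: 47.4
grasp_force: 30.0
```

>>> {"op": "step_arm", "data": {
  "targets": [
    [[0,0,-0.04,0,0,0,0.4],[0,0,-0.03,0,0,0,0.4],[0,0,-0.02,0,0,0,0.4],[0,0,0,0,0,0,0.4],[0,0,0,0,0,0,0.4]]
  ]
}}

```text
t: 9.82
ee_pos: [492.7, -164.7, 267.2]
orientation: [0.701, 3.062, -0.0]
ft_force: [0.4, 0.9, 0.2]
width: 47.6
grasp_force: 30.0
```

>>> {"op": "step_arm", "data": {
  "targets": [
    [[0,0,-0.01,0,0,0,0.4],[0,0,0,0,0,0,0.4],[0,0,0,0,0,0,0.4],[0,0,0,0,0,0,0.4],[0,0,0,0,0,0,0.4]]
  ]
}}

```text
t: 10.45
ee_pos: [492.8, -164.7, 266.7]
orientation: [0.701, 3.062, -0.0]
ft_force: [-0.4, -0.1, 3.1]
width: 47.3
grasp_force: 30.0
```

Contact at 3 N. Releasing by opening slightly first, then lifting.

>>> {"op": "step_arm", "data": {
  "targets": [
    [[0,0,0,0,0,0,0.75],[0,0,0,0,0,0,0.75],[0,0,0,0,0,0,0.75],[0,0,0,0,0,0,0.75],[0,0,0,0,0,0,0.75]]
  ]
}}

```text
t: 11.08
ee_pos: [492.7, -164.7, 266.7]
orientation: [-0.701, -3.062, 0.0]
ft_force: [0.2, 0.2, -0.8]
width: 65.9
grasp_force: 0.0
```

>>> {"op": "step_arm", "data": {
  "targets": [
    [[0,0,0.2,0,0,0,0.75],[0,0,0.3,0,0,0,0.75],[0,0,0.5,0,0,0,0.5],[0,0,0.3,0,0,0,0.2],[0,0,0,0,0,0,0]]
  ]
}}

```text
t: 11.7
ee_pos: [493.1, -164.8, 333.3]
orientation: [0.7, 3.059, -0.001]
ft_force: [-0.2, 0.7, 0.6]
width: 39.1
grasp_force: 0.0
```

```bash
python3 - <<'E'
from h import *
o=readout.get_obs();print(o['t'],o['ee_pos'],o['ft_force'],o['width'])
d=snap('wrist','w5');s=snap('scene','s5')
cv2.imwrite('pics/m5.png',np.hstack([cv2.resize(d['pixels'][:,:,::-1],(400,300)),cv2.resize(s['pixels'][270:370,325:425,::-1],(300,300),interpolation=2)]))
E
```

```text
11.7 [ 493.08805108 -164.79034485  333.26878833] [-0.18633102  0.71832119  0.62969977] 39.12198552062574
```

View pics/m5.png

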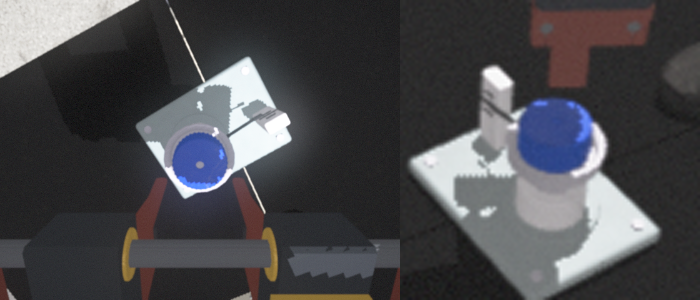

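The cap is in the cup, its hole at (320,262) in the full wrist view, with the pointer at the upper line. Checking that it's level numerically.

```bash
python3 - <<'E'
from h import *
d=dict(np.load('pics/w5.npz'));s=dict(np.load('pics/s5.npz'))
print(ray(d,200*1.6,164*1.6,98))
for n,dd in(('w',d),('s',s)):
    hsv=cv2.cvtColor(dd['pixels'],cv2.COLOR_RGB2HSV)
    m=cv2.inRange(hsv,(105,90,40),(128,255,255))
    if n=='s': m[:270]=0;m[370:]=0;m[:,:325]=0;m[:,425:]=0
    k,l,st,c=cv2.connectedComponentsWithStats(m);i=1+st[1:,4].argmax();print(n,st[i],c[i])
    P=[proj(dd,(492.4+r*np.cos(a),-164.8+r*np.sin(a),z)) for a in np.linspace(0,6.28,90) for r,z in((24,98),(24,80))]
    P=np.array(P);print('pred bbox',P.min(0),P.max(0)-P.min(0))
E
```

```text
[ 492.17316995 -163.83720335   98.        ]
w [ 276  212   88   91 6125] [319.41208163 257.29714286]
pred bbox [274.08129581 212.79825118] [88.96277203 91.51600063]
s [364 302  26  26 522] [376.27969349 314.4559387 ]
pred bbox [365.18337281 301.09257091] [24.92275171 23.43730873]
```

>>> {"op": "step_arm", "data": {
  "targets": [
    [[-0.01,0,-0.2,0,0,0,0],[0,0,-0.2,0,0,0,0],[0,0,-0.2,0,0,0,0],[0,0,0,0,0,0,0],[0,0,0,0,0,0,0]]
  ]
}}

```text
t: 12.42
ee_pos: [492.3, -164.7, 301.5]
orientation: [-0.701, -3.062, -0.0]
ft_force: [-0.8, 0.1, -0.8]
width: 0.8
grasp_force: 0.0
```

The outlines match a flat-seated cap at (492, −164.5). Closed tips will meet its top at about z = 280, so I approach and press slowly.

>>> {"op": "step_arm", "data": {
  "targets": [
    [[0,0,-0.2,0,0,0,0],[0,0,-0.14,0,0,0,0],[0,0,-0.04,0,0,0,0],[0,0,0,0,0,0,0],[0,0,0,0,0,0,0]]
  ]
}}

```text
t: 13.05
ee_pos: [492.3, -164.7, 282.8]
orientation: [0.7, 3.062, -0.0]
ft_force: [-0.2, -0.6, -0.4]
width: 0.5
grasp_force: 0.0
```

>>> {"op": "step_arm", "data": {
  "targets": [
    [[0,0,-0.03,0,0,0,0],[0,0,-0.03,0,0,0,0],[0,0,-0.04,0,0,0,0],[0,0,0,0,0,0,0],[0,0,0,0,0,0,0]]
  ]
}}

```text
t: 13.68
ee_pos: [492.3, -164.7, 277.8]
orientation: [0.701, 3.062, -0.0]
ft_force: [-0.7, 0.2, 4.3]
width: 0.1
grasp_force: 2.2
```

>>> {"op": "step_arm", "data": {
  "targets": [
    [[0,0,-0.04,0,0,0,0],[0,0,-0.04,0,0,0,0],[0,0,-0.04,0,0,0,0],[0,0,-0.03,0,0,0,0],[0,0,0,0,0,0,0]]
  ]
}}

```text
t: 14.3
ee_pos: [492.3, -164.7, 270.5]
orientation: [0.701, 3.062, -0.0]
ft_force: [-1.7, 0.2, 8.8]
width: 0.3
grasp_force: 4.4
```

>>> {"op": "step_arm", "data": {
  "targets": [
    [[0,0,0,0,0,0,0],[0,0,0,0,0,0,0],[0,0,0,0,0,0,0],[0,0,0,0,0,0,0],[0,0,0,0,0,0,0]]
  ]
}}

```text
t: 14.92
ee_pos: [492.3, -164.7, 270.6]
orientation: [0.7, 3.062, -0.0]
ft_force: [-1.4, -0.4, 8.2]
width: 0.5
grasp_force: 4.4
```

```bash
python3 - <<'E'
from h import *
o=readout.get_obs();print(o['t'],o['ee_pos'],o['ft_force'],o['width'])
d=snap('wrist','w6');s=snap('scene','s6');s5=dict(np.load('pics/s5.npz'))
f=lambda q:cv2.resize(q['pixels'][285:345,345:405,::-1],(380,380),interpolation=2)
cv2.imwrite('pics/m6.png',np.hstack([f(s5),f(s)]))
E
```

```text
14.925 [ 492.31520156 -164.69000231  270.56019597] [-1.44271071 -0.39953571  8.22983527] 0.45401200713383294
```

View pics/m6.png

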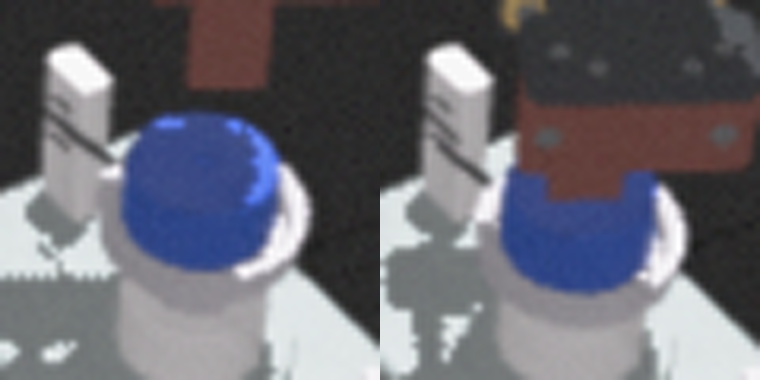

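Pointer has moved down from the upper line to near the middle line; contact kinematics give about 9.5 mm. Measuring the cup's shift in sub-pixels.

```bash
python3 - <<'E'
from h import *
a=dict(np.load('pics/s5.npz'));b=dict(np.load('pics/s6.npz'))
e=proj(a,(492,-165,80-10))-proj(a,(492,-165,80));print('10mm ->',e)
g=[cv2.cvtColor(q['pixels'],cv2.COLOR_RGB2GRAY).astype(np.float32) for q in(a,b)]
m=np.zeros_like(g[0],np.uint8);m[316:332,362:393]=255   # cap side/front rim in rest picture
W=np.float32([[1,0,0],[0,1,3.5]])
cc,W=cv2.findTransformECC(g[0],g[1],W,cv2.MOTION_TRANSLATION,(3,200,1e-6),cv2.bitwise_and(m,m),3)
print(cc,W[:,2],W[1,2]/e[1]*10)
h=[cv2.cvtColor(q['pixels'],cv2.COLOR_RGB2HSV) for q in(a,b)]
def edge(q):  # lower edge of blue, mean over columns
    f=q['pixels'].astype(float);bl=f[:,:,2]-f[:,:,0];r=[]
    for u in range(371,384):
        c=bl[312:338,u];hi=c[:8].max() if 0 else np.median(c[:5]);lo=np.median(c[-4:]);r.append(((c-lo)/(hi-lo)).clip(0,1).sum())
    return np.mean(r),np.std(r)
print(edge(a),edge(b))
E
```

```text
10mm -> [-0.32936069  3.65211608]
0.9487934869586563 [0.03608987 3.4278824 ] 9.38601720884712
(np.float64(15.671332105416095), np.float64(0.49332492853508575)) (np.float64(6.1193118461906515), np.float64(5.064994895454332))
```

Both give 9.4 mm; going 0.5 mm further and holding.

>>> {"op": "step_arm", "data": {
  "targets": [
    [[0,0,-0.01,0,0,0,0],[0,0,0,0,0,0,0],[0,0,0,0,0,0,0],[0,0,0,0,0,0,0],[0,0,0,0,0,0,0]]
  ]
}}

```text
t: 15.65
ee_pos: [492.3, -164.7, 270.1]
orientation: [0.7, 3.062, -0.0]
ft_force: [-1.1, 0.8, 8.6]
width: 0.7
grasp_force: 4.5
```

>>> {"op": "step_arm", "data": {
  "targets": [
    [[0,0,0,0,0,0,0],[0,0,0,0,0,0,0],[0,0,0,0,0,0,0],[0,0,0,0,0,0,0],[0,0,0,0,0,0,0]]
  ]
}}

```text
t: 16.27
ee_pos: [492.3, -164.7, 270.1]
orientation: [0.7, 3.062, -0.0]
ft_force: [-1.6, 0.8, 8.6]
width: 0.5
grasp_force: 4.5
```

>>> {"op": "step_arm", "data": {
  "targets": [
    [[0,0,0,0,0,0,0],[0,0,0,0,0,0,0],[0,0,0,0,0,0,0],[0,0,0,0,0,0,0],[0,0,0,0,0,0,0]]
  ]
}}

```text
t: 16.9
ee_pos: [492.3, -164.7, 270.1]
orientation: [0.7, 3.062, -0.0]
ft_force: [-1.9, 1.1, 8.5]
width: 0.5
grasp_force: 4.5
```

>>> {"op": "step_arm", "data": {
  "targets": [
    [[0,0,0,0,0,0,0],[0,0,0,0,0,0,0],[0,0,0,0,0,0,0],[0,0,0,0,0,0,0],[0,0,0,0,0,0,0]]
  ]
}}

```text
t: 17.52
ee_pos: [492.3, -164.7, 270.1]
orientation: [0.701, 3.062, -0.0]
ft_force: [-1.4, 1.2, 8.5]
width: 0.5
grasp_force: 4.5
```

>>> {"op": "step_arm", "data": {
  "targets": [
    [[0,0,0,0,0,0,0],[0,0,0,0,0,0,0],[0,0,0,0,0,0,0],[0,0,0,0,0,0,0],[0,0,0,0,0,0,0]]
  ]
}}

```text
t: 18.15
ee_pos: [492.3, -164.7, 270.1]
orientation: [0.701, 3.062, -0.0]
ft_force: [-1.5, -0.1, 8.8]
width: 0.5
grasp_force: 4.5
```

>>> {"op": "step_arm", "data": {
  "targets": [
    [[0,0,0,0,0,0,0],[0,0,0,0,0,0,0],[0,0,0,0,0,0,0],[0,0,0,0,0,0,0],[0,0,0,0,0,0,0]]
  ]
}}

```text
t: 18.77
ee_pos: [492.3, -164.7, 270.1]
orientation: [0.701, 3.062, -0.0]
ft_force: [-1.9, 1.2, 9.7]
width: 0.5
grasp_force: 4.5
```

>>> {"op": "step_arm", "data": {
  "targets": [
    [[0,0,0,0,0,0,0],[0,0,0,0,0,0,0],[0,0,0,0,0,0,0],[0,0,0,0,0,0,0],[0,0,0,0,0,0,0]]
  ]
}}

```text
t: 19.4
ee_pos: [492.3, -164.7, 270.1]
orientation: [0.701, 3.062, -0.0]
ft_force: [-2.3, -0.2, 8.6]
width: 0.6
grasp_force: 4.5
```

Held steady for nearly 4 s at about 9.9 mm and 9 N. Handing in.

```bash
python3 -c "
from workcell import ctrl
print(ctrl.close_job())"
```

```text
the job is handed in; nothing more can be done
None
```

The closed-top cap sits flat in the tester cup and is still pressed down about 10 mm (an estimated 9.9 mm at about 9 N); it was held there nearly 4 s before I handed the job in at 19.4 s, and the arm did not touch the other objects.

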